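Nest the swapped pails back into their own caddies

ROBOT

A 6-joint arm with a two-finger parallel gripper is mounted at the origin on a cart in front of the work surface, level with it; the furniture and walls round the work are solid. World frame = base frame: x ahead of the robot, y to its left, z up, the work surface at z = 0. Lengths are in m, angles in degrees, forces in N, time in s.
With the tool pointing down it reaches from about 0.375 to 0.9 m from the base axis. Payload 3.1 kg.
Tool frame: the origin (TCP) lies between the finger pads; the fingertips stand 11 mm ahead of it and the grasp point (between the pads) lies 8 mm behind it; z points along the fingers, y is the line along which they close (so a half turn about z gives the same grasp; the last joint's range is limited). The gripper opens to 87 mm and grips with 3 to 60 N. Pads are 19 mm wide; open, the fingers measure 117 mm over their backs; the gripper's body (75 mm by 190 mm) begins 51 mm behind the grasp point.
Start: joints at [53.657, 30.224, 82.088, -0, 67.689, -10.227], TCP at [0.275, 0.561, 0.234] pointing down, gripper open.
Joint ranges: [-176.69, 176.69], [-43.24, 126.21], [12.49, 139.97], [-82, 262], [0, 151.66], [-163.58, 163.58]. Speed limits (degrees/s): [159.86, 159.86, 180, 180, 180, 180].

INTERFACE

Orientations are given as a 3x3 rotation matrix whose columns are the frame's x, y, z axes.
In Python, from rig import bot gives the robot as it stands.
- The arm moves only by the tool apply_moves, never from a script. Its argument "steps" is a list that holds one entry, the list of rows, each a list of 7 numbers: the shift along the tool's x, y, z in cm, then the turn, a rotation vector about the tool's x, y, z in degrees, then the gripper command: -1 is shut, 1 is fully open, values between are in proportion. In form: [[[dx, dy, dz, rx, ry, rz, jaw], ...]]. A call has 1 to 20 rows; each row is the pose to reach, as a shift and turn from the pose commanded when the call began, along the tool's axes at that moment; what a row does not reach only later rows make up. A row lasts 1/8 s, in which the tool goes at most 62.5 mm and 10.7 degrees, less where a joint would pass 70% of its speed; a pose out of reach is approached as far as the arm can. A call with a gripper value outside its range is refused whole. The fingers move at their own pace and stop on an object; the grip force is fixed at half the most. Time passes only in rows, so rows that repeat a pose let the fingers close. It gives the time, the measured TCP pose, the force, the opening and the grip force at its end, in the units of the state.
- bot.read_state(): the state, without advancing time (a new reading comes with each control period).
- bot.capture(name): name is "scene" or "side" or "wrist"; returns the picture (384x512x3 uint8, blue, green, red); there is no depth.
- bot.camera_model(name): a dict with "intrinsics" (3x3 intrinsics, pixels), "R" (3x3) and "t" (3): a world point X has camera coordinates R X + t. Camera axes: x right, y down, z forward; pixel columns grow to the right and rows downward; lengths in m; the calibration is good to about 2 mm. A picture is of the moment at which its call begins: read the wrist's pose just before it. camera_model takes no time and is no camera call; for the wrist camera it gives the pose at the moment of the call.
- bot.hand_in(): hands the job in; it is judged then, once.
The state is a dict: "time_s": time; "joint_positions": joint angles; "qvel": joint speeds; "tau": joint torques, N m; "position": TCP position; "tcp_rot": TCP orientation; "force": force on the tool from outside, world axes, zero at the start; "moment": the same for the moment, N m; "opening": opening from 0.0 (shut) to 1.0 (fully open); "grasp_force": force on a finger pad.
Only numpy, scipy, OpenCV 4.12 (cv2) and the standard library are available. Lean on these libraries where they do the work, as an engineer would, in place of code of your own. Each camera call takes 0.05 s, during which the arm holds its last target. There are 200 camera calls.

TASK

The inner pails of the two worktop food-scrap caddies got mixed up after washing: the blue pail has been pushed into the white caddy, and the white pail is still standing by the sink. Pull the blue pail out, then nest each pail into the caddy of its own colour: set it in gently, without dropping it, and press it down until it clicks and its flange lies flat on the caddy's rim all round. Leave the caddies standing where they are and disturb nothing else on the worktop.

Things in the scene. Friction and masses are not known exactly. Their poses are not given: they have to be found in the camera images.
- caddy_white: Heavy white stoneware caddy (open tub), loose, 1.0 kg: 114 mm across, 100 mm high, foot 92 mm, wall 5.5 mm, mouth 103 mm inside, inner floor 9 mm up. Six black sprung silicone nubs inside the mouth, 7 mm below the rim, leave 93 mm across the ring. At the start the blue pail is clicked into it. Origin: centre of its underside, z up its axis.
- caddy_blue: Heavy blue stoneware caddy (open tub), loose, 1.0 kg: 114 mm across, 100 mm high, foot 92 mm, wall 5.5 mm, mouth 103 mm inside, inner floor 9 mm up. Six black sprung silicone nubs inside the mouth, 7 mm below the rim, leave 93 mm across the ring. Empty at the start. Origin: centre of its underside, z up its axis.
- pail_blue: Blue plastic inner pail, loose, 0.17 kg, shaped like the caddies: open top, foot 73 mm across, body 91 mm, flange 107 mm across with underside 83 mm and top 88 mm above the foot; 97 mm snap bead 14 mm below the flange; steel arch handle fixed over the mouth. At the start clicked home in the white caddy. Home, its origin is 17 mm above the caddy's. Origin: centre of its underside, z up its axis.
- pail_white: White plastic inner pail, loose, 0.17 kg, shaped like the caddies: open top, foot 73 mm across, body 91 mm, flange 107 mm across with underside 83 mm and top 88 mm above the foot; 97 mm snap bead 14 mm below the flange; steel arch handle fixed over the mouth. At the start standing left of the sink. Home, its origin is 17 mm above the caddy's. Origin: centre of its underside, z up its axis.
- pail_blue_grip (a point): Middle of the blue pail's wooden grip bar, 138 mm above its foot: 15 mm wide (along the pail's x), 15 mm tall, 60 mm long (along its y). Set in loosely, the pail stops with its flange about 11 mm above the caddy's rim; a firm push (5 to 8 N) clicks it home; pulling it out takes about 8 N.
- pail_white_grip (a point): Middle of the white pail's wooden grip bar, 138 mm above its foot: 15 mm wide (along the pail's x), 15 mm tall, 60 mm long (along its y). Set in loosely, the pail stops with its flange about 11 mm above the caddy's rim; a firm push (5 to 8 N) clicks it home; pulling it out takes about 8 N.
- pepper: Wooden pepper mill, 58 mm across, 170 mm high, a bystander. Origin: centre of its underside.
- salt: Glass salt shaker with grey cap, 44 mm across, 90 mm high, a bystander. Origin: centre of its underside.
- mug: Green and white mug, 78 x 116 x 101 mm, a bystander. Origin: centre of its underside.
There are look-alikes about, which are no part of the job. Leave any purple look-alike of the pail_white alone.

How it is judged:
By the outcome, as a careful person would: the job done as asked, in the order asked, and still so for the second after the job is handed in, with the robot touching nothing.
It also fails if it takes over 72 s, if anything falls off the work surface, if the arm or the gripper's body presses on something with over 40 N, if the wrist force passes 120 N, or if a joint passes its speed limit or range.

## Working session

There is one attempt and no reset: what is moved stays moved. The work goes in short steps, Python scripts to look and compute and a tool call to move; the robot and the scene stay as the last step left them, time stands still between calls to the robot, and variables do not carry over. Pictures are saved under pics/ and viewed, at most 10 in all, crops included, and the job is handed in when it is done.

Besides the shell and the picture viewer there is one more tool, called after "Call:" in YAML: its name, and indented under it one key for each argument. apply_moves: Moves the arm, as the interface text tells. Its arguments: {"type":"object","properties":{"steps":{"type":"array","items":{"type":"array","items":{"type":"array","items":{"type":"number"}}}}},"required":["steps"]}

```bash
mkdir -p pics; python3 - <<'E'
from rig import bot
import cv2,numpy as np
s=bot.read_state();print(s['time_s'],s['position'],s['tcp_rot'],s['opening'])
a=bot.capture("scene");b=bot.capture("side")
cv2.imwrite("pics/scene.png",a);cv2.imwrite("pics/side.png",b)
cv2.imwrite("pics/s1.png",cv2.resize(a,(800,600),interpolation=cv2.INTER_CUBIC))
cv2.imwrite("pics/s2.png",cv2.resize(b,(800,600),interpolation=cv2.INTER_CUBIC))
for n in("scene","side"):
  c=bot.camera_model(n);R=np.array(c['R']);print(n,np.round(-R.T@np.array(c['t']),3),np.round(R[2],2))
E
```

```text
0.0 [0.27467855 0.56063205 0.23258327] [[-8.97891451e-01  4.40215051e-01 -1.28494573e-03]
 [ 4.40216750e-01  8.97889880e-01 -1.72528265e-03]
 [ 3.94244374e-04 -2.11477117e-03 -9.99997686e-01]] 1.0001430131532258
scene [-0.525 -0.595  1.085] [ 0.65  0.44 -0.62]
side [-0.501 -0.031  1.411] [ 0.61  0.09 -0.79]
```

View pics/s1.png

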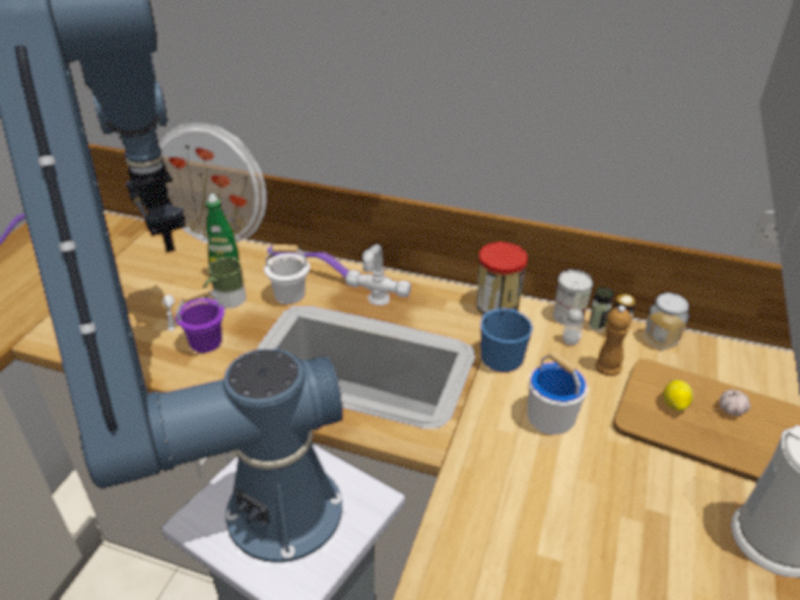

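View pics/s2.png

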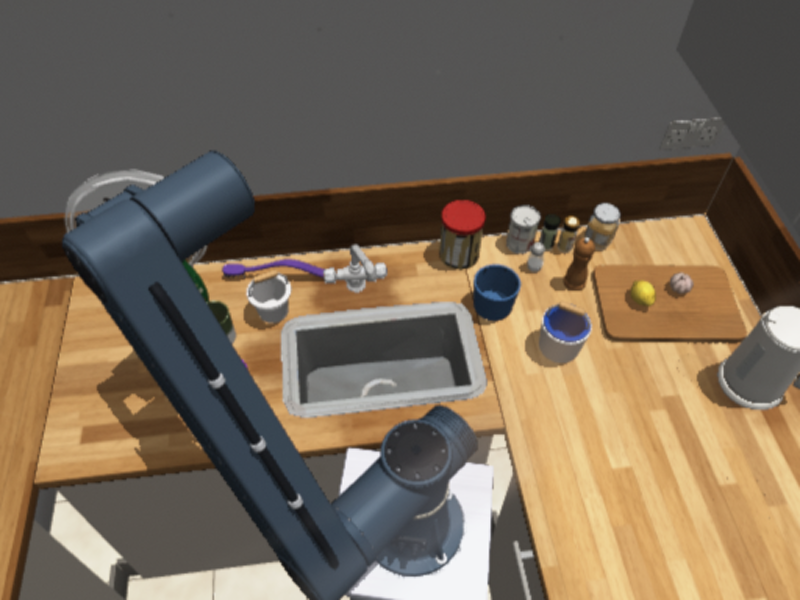

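Candidates for the white pail: the white one at scene (288,275), side (269,298), and the purple one at scene (203,325). The white one fits by colour and by standing left of the sink; the purple one is the look-alike. The blue pail sits in the white caddy at scene (556,395). The empty blue caddy is at scene (506,338). Next I'll check these in enlarged crops.

```bash
python3 - <<'E'
import cv2,numpy as np
a=cv2.imread("pics/scene.png");b=cv2.imread("pics/side.png")
def c(i,x,y):
  o=cv2.resize(i[y:y+75,x:x+100],(400,300),interpolation=cv2.INTER_CUBIC)
  for k in range(0,100,20):
    cv2.putText(o,str(x+k),(k*4,10),0,.35,(0,255,255),1); cv2.line(o,(k*4,12),(k*4,18),(0,255,255),1)
  for k in range(0,75,20):
    cv2.putText(o,str(y+k),(0,k*4+4),0,.35,(0,255,255),1)
  return o
m=np.vstack([np.hstack([c(a,290,202),c(a,134,145)]),np.hstack([c(b,285,165),c(b,125,160)])])
cv2.imwrite("pics/m.png",m)
E
```

```text
(no output)
```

View pics/m.png

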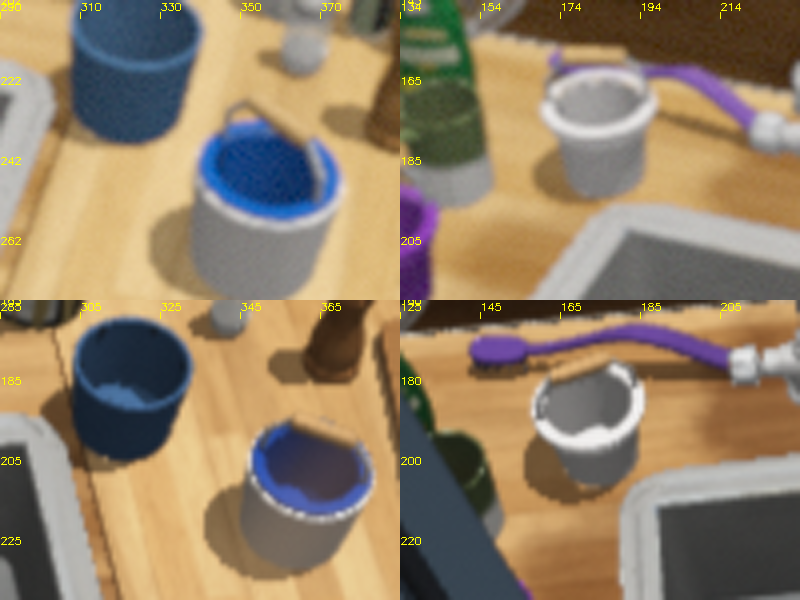

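The crops show the grip bars at the following full-image pixels:

| Bar | Scene | Side |
|---|---|---|
| Blue pail | (352,228)–(368,237) | (358,194)–(374,200) |
| White pail | (174,159)–(190,158) | (162,179)–(178,174) |

The rims are clear. The left pail by the sink is white, so it is the right one.

```bash
cat > h.py <<'E'
import numpy as np
def plane(c,px,z):
    K=np.array(c['intrinsics']);R=np.array(c['R']);t=np.array(c['t'])
    d=R.T@np.linalg.inv(K)@np.array([px[0],px[1],1.]);o=-R.T@t
    return (o+d*(z-o[2])/d[2])[:2]
def proj(c,X):
    q=np.array(c['intrinsics'])@(np.array(c['R'])@np.array(X).T+np.array(c['t'])[:,None]);return (q[:2]/q[2]).T
E
python3 - <<'E'
from rig import bot
from h import *
C={n:bot.camera_model(n) for n in("scene","side")}
for n,z,pts in [("bluegrip ends",.162,[("scene",352,227.7),("side",358,194.5),("scene",368,237.5),("side",374.2,200)]),
 ("whitegrip ends",.145,[("scene",174,159.2),("side",162.5,179.2),("scene",190.5,158.5),("side",178.5,174.5)]),
 ("blue caddy rim",.1,[("side",318,180.7)]),("white caddy",.104,[("scene",357,244),("side",362.4,207)]),
 ("white pail",.088,[("scene",183.7,171),("side",172.2,186.3)]),
 ("purple",.09,[("scene",203*.64,312*.64)]),("salt",.09,[("side",538*.64,245*.64)]),("pepper",.17,[("side",587*.64,243*.64)])]:
  print(n,[np.round(plane(C[p[0]],p[1:],z),3).tolist() for p in pts])
E
```

```text
bluegrip ends [[0.473, -0.281], [0.478, -0.274], [0.46, -0.337], [0.461, -0.329]]
whitegrip ends [[0.467, 0.422], [0.467, 0.429], [0.504, 0.374], [0.497, 0.376]]
blue caddy rim [[0.572, -0.137]]
white caddy [[0.477, -0.304], [0.469, -0.3]]
white pail [[0.488, 0.4], [0.482, 0.405]]
purple [[0.251, 0.44]]
salt [[0.716, -0.236]]
pepper [[0.664, -0.34]]
```

```bash
cat >> h.py <<'E'
def to(s,X,yaw=None):
    """shift cm in tool axes to world X; tool-z turn (deg) making tool y point along world yaw (mod 180, nearest)"""
    R=np.array(s['tcp_rot']);d=R.T@(np.array(X)-np.array(s['position']))*100
    r=None
    if yaw is not None:
        cur=np.degrees(np.arctan2(R[1,1],R[0,1]));r=round(float((cur-yaw+90)%180-90),1)
    return np.round(d,2).tolist(),r
E
python3 - <<'E'
from rig import bot
from h import *
s=bot.read_state()
for X in [(.275,.56,.35),(.5,.2,.36),(.52,-.05,.36),(.469,-.303,.33)]: print(to(s,X,-15))
E
```

```text
([-0.05, -0.07, -11.73], 78.9)
([-36.1, -22.49, -12.7], 78.9)
([-48.9, -44.06, -12.66], 78.9)
([-55.46, -69.02, -9.62], 78.9)
```

Call:
apply_moves:
  steps:
    - [[0,0,-6,0,0,0,1],[0,0,-12,0,0,0,1],[-36,-22.5,-12.7,0,0,40,1],[-36,-22.5,-12.7,0,0,40,1],[-36,-22.5,-12.7,0,0,40,1],[-36,-22.5,-12.7,0,0,40,1],[-36,-22.5,-12.7,0,0,40,1],[-36,-22.5,-12.7,0,0,40,1],[-36,-22.5,-12.7,0,0,40,1],[-49,-44,-12.6,0,0,60,1],[-49,-44,-12.6,0,0,60,1],[-49,-44,-12.6,0,0,60,1],[-49,-44,-12.6,0,0,60,1],[-55.5,-69,-9.6,0,0,79,1],[-55.5,-69,-9.6,0,0,79,1],[-55.5,-69,-9.6,0,0,79,1],[-55.5,-69,-9.6,0,0,79,1],[-55.5,-69,-9.6,0,0,79,1],[-55.5,-69,-9.6,0,0,79,1],[-55.5,-69,-9.6,0,0,79,1]]

```text
time_s: 2.6
position: [0.4699, -0.301, 0.3295]
tcp_rot: [[0.259, 0.966, -0.0], [0.966, -0.259, 0.001], [0.001, -0.0, -1.0]]
force: [0.2, -0.0, 0.6]
opening: 1.001
grasp_force: 0.0
```

```bash
python3 - <<'E'
from rig import bot
import cv2
from h import *
s=bot.read_state();print(s['time_s'],s['position'],np.round(s['joint_positions'],1),s['force']);c=bot.camera_model("wrist")
a=bot.capture("wrist");cv2.imwrite("pics/w1.png",a)
print(proj(c,[[.469,-.303,.155],[.572,-.137,.1]]),to(s,(0.469,-.303,.3),-15))
E
```

```text
2.6 [ 0.46992488 -0.30103944  0.32954342] [-44.1  19.3  84.6   0.   76.1 -29.1] [ 0.19606446 -0.0463625   0.63538487]
[[260.00325371 184.12917316]
 [303.9803701   31.7230891 ]] ([-0.22, -0.04, 2.95], -0.0)
```

View pics/w1.png

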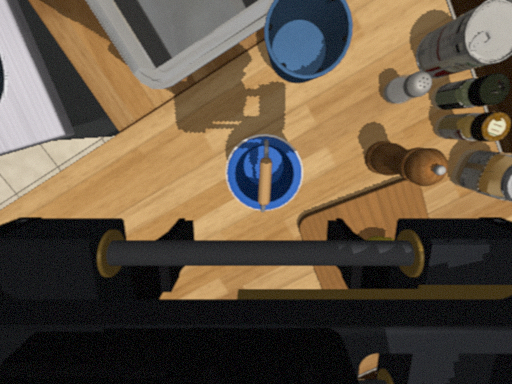

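The wrist view shows the blue pail's bar roughly vertical at about (264,180), against a prediction of (260,184), and the blue caddy's rim around (308,35). I'll enlarge it with projected circles drawn on top.

```bash
python3 - <<'E'
from rig import bot
import cv2
from h import *
c=bot.camera_model("wrist");a=cv2.imread("pics/w1.png")
o=cv2.resize(a[0:225,200:400],None,fx=2.6,fy=2.6,interpolation=cv2.INTER_CUBIC)
t=np.linspace(0,2*np.pi,72)
for x,y,z,r in[(.469,-.303,.105,.0535),(.572,-.137,.1,.057)]:
  p=proj(c,np.c_[x+r*np.cos(t),y+r*np.sin(t),0*t+z])
  cv2.polylines(o,[np.int32((p-[200,0])*2.6)],True,(0,255,255),1)
for k in range(0,200,20): cv2.putText(o,str(200+k),(int(k*2.6),10),0,.35,(0,0,255),1)
for k in range(0,225,20): cv2.putText(o,str(k),(0,int(k*2.6)+4),0,.35,(0,0,255),1)
cv2.imwrite("pics/w1b.png",o)
for u,v in[(264,181),(260,184)]:print(plane(c,(u,v),.1625))
print(plane(c,(264,172),.105),plane(c,(308,37),.1))
E
```

```text
[ 0.47534706 -0.2988993 ]
[ 0.46964811 -0.30124967]
[ 0.47646997 -0.29792292] [ 0.57579572 -0.14412647]
```

View pics/w1b.png

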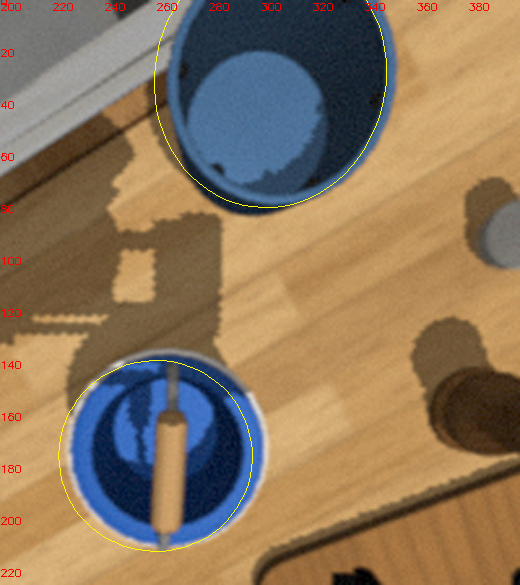

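The enlarged crop shows the bar from (266,160) to (264,204). Both rims sit about 4–5 px to the right of the predicted circles, roughly 5 mm, so I'll take the wrist estimates. I'll go down with that and look again when close.

```bash
python3 - <<'E'
from rig import bot
from h import *
c=bot.camera_model("wrist");s=bot.read_state()
e=[plane(c,p,.16) for p in[(266.2,159.6),(263.8,203.8)]];m=(e[0]+e[1])/2;d=e[0]-e[1]
yaw=np.degrees(np.arctan2(d[1],d[0]))-90
print(e,m,np.linalg.norm(d),yaw)
print("pail",plane(c,((227.7+302)/2,171.5),.105),"caddy",plane(c,(200+(167+396)/2/2.6,30),.1))
print(to(s,(*m,.22),yaw),to(s,(*m,.147),yaw))
E
```

```text
[array([ 0.48457312, -0.27463152]), array([ 0.46748883, -0.32766811])] [ 0.47603098 -0.30114981] 0.05572030279678185 -17.854927670794908
pail [ 0.4778296 -0.2975403] caddy [ 0.57785461 -0.13640341]
([0.13, 0.58, 10.98], 2.9) ([0.12, 0.58, 18.28], 2.9)
```

Call:
apply_moves:
  steps:
    - [[0.3,0.55,5,0,0,3,1],[0.3,0.55,10,0,0,3,1],[0.3,0.55,14,0,0,3,1],[0.3,0.55,17,0,0,3,1],[0.3,0.55,18.3,0,0,3,1],[0.3,0.55,18.3,0,0,3,1]]

```text
time_s: 3.4
position: [0.4761, -0.3003, 0.1464]
tcp_rot: [[0.31, 0.951, -0.001], [0.951, -0.31, 0.001], [0.0, -0.001, -1.0]]
force: [-0.4, 0.1, -0.4]
opening: 1.001
grasp_force: 0.0
```

```bash
python3 - <<'E'
from rig import bot
import cv2
from h import *
s=bot.read_state();print(s['time_s'],s['position'],s['force'])
a=bot.capture("wrist");cv2.imwrite("pics/w2.png",a)
E
```

```text
3.4 [ 0.47605886 -0.3002874   0.14642109] [-0.35565063  0.0505317  -0.41296498]
```

View pics/w2.png

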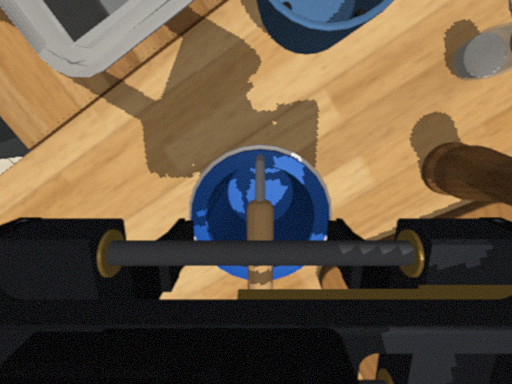

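The bar is centred between the fingers at column 260, so I'll close and pull straight up.

Call:
apply_moves:
  steps:
    - [[0,0,0,0,0,0,-1],[0,0,0,0,0,0,-1],[0,0,0,0,0,0,-1],[0,0,0,0,0,0,-1],[0,0,0,0,0,0,-1],[0,0,0,0,0,0,-1],[0,0,0,0,0,0,-1]]

```text
time_s: 4.32
position: [0.4758, -0.3012, 0.1465]
tcp_rot: [[0.311, 0.95, -0.0], [0.95, -0.311, 0.0], [0.0, -0.0, -1.0]]
force: [-0.2, -1.3, 0.2]
opening: 0.289
grasp_force: 0.0
```

Call:
apply_moves:
  steps:
    - [[0,0,0,0,0,0,-1],[0,0,0,0,0,0,-1],[0,0,0,0,0,0,-1],[0,0,0,0,0,0,-1]]

```text
time_s: 4.82
position: [0.4758, -0.3012, 0.1465]
tcp_rot: [[0.311, 0.95, 0.0], [0.95, -0.311, -0.0], [-0.0, 0.0, -1.0]]
force: [0.5, 0.6, -0.6]
opening: 0.169
grasp_force: 30.0
```

Call:
apply_moves:
  steps:
    - [[0,0,-0.2,0,0,0,-1],[0,0,-0.4,0,0,0,-1],[0,0,-0.6,0,0,0,-1],[0,0,-0.8,0,0,0,-1],[0,0,-1.0,0,0,0,-1],[0,0,-1.3,0,0,0,-1],[0,0,-1.6,0,0,0,-1],[0,0,-2,0,0,0,-1],[0,0,-2.5,0,0,0,-1]]

```text
time_s: 5.95
position: [0.4758, -0.3012, 0.1719]
tcp_rot: [[0.311, 0.95, 0.0], [0.95, -0.311, -0.0], [-0.0, 0.0, -1.0]]
force: [-0.8, 0.1, -0.9]
opening: 0.167
grasp_force: 30.0
```

Call:
apply_moves:
  steps:
    - [[0,0,-3,0,0,0,-1],[0,0,-7,0,0,0,-1],[0,0,-11,0,0,0,-1],[0,0,-12,0,0,0,-1],[0,0,-12,0,0,0,-1]]

```text
time_s: 6.58
position: [0.4756, -0.301, 0.2915]
tcp_rot: [[0.311, 0.95, 0.0], [0.95, -0.311, -0.0], [-0.0, 0.0, -1.0]]
force: [-0.4, 0.2, -2.3]
opening: 0.169
grasp_force: 30.0
```

```bash
python3 - <<'E'
from rig import bot
import cv2
from h import *
s=bot.read_state();print(s['time_s'],s['position'],s['force'],s['moment'])
c=bot.camera_model("wrist");a=bot.capture("wrist");b=bot.capture("side");cs=bot.camera_model("side")
t=np.linspace(0,2*np.pi,72)
def ov(img,c,x0,y0,w,h,f):
  o=cv2.resize(img[y0:y0+h,x0:x0+w],None,fx=f,fy=f,interpolation=cv2.INTER_CUBIC)
  for x,y,z,r in[(.478,-.298,.1,.057),(.577,-.138,.1,.057)]:
    p=proj(c,np.c_[x+r*np.cos(t),y+r*np.sin(t),0*t+z]);cv2.polylines(o,[np.int32((p-[x0,y0]+.5)*f)],True,(0,255,255),1)
  return o
o=np.hstack([ov(a,c,180,0,160,240,2.5),ov(b,cs,290,140,100,150,4)]);cv2.imwrite("pics/w3.png",o);print(o.shape)
E
```

```text
6.575 [ 0.47560043 -0.30104809  0.29146678] [-0.35988417  0.2440013  -2.27816174] [-0.07163332  0.09202625  0.00333681]
(600, 800, 3)
```

View pics/w3.png

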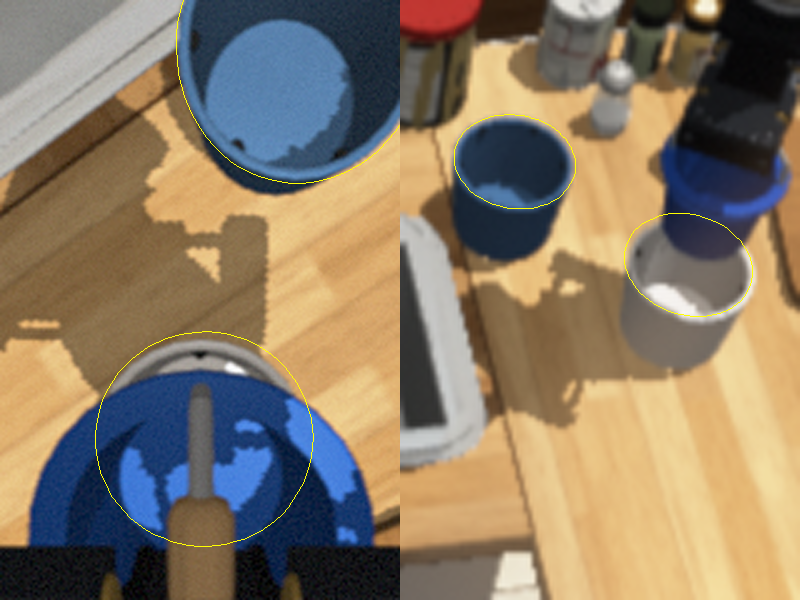

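The blue caddy's rim fits the circle at (0.577, -0.138) in both views, and the white caddy hasn't moved. I'll carry the pail over and lower it.

Call:
apply_moves:
  steps:
    - [[4,1,0,0,0,0,-1],[9,2.3,0,0,0,0,-1],[14,3.5,0,0,0,0,-1],[17.5,4.4,0,0,0,0,-1],[18.7,4.6,0,0,0,0,-1],[18.7,4.6,0,0,0,0,-1],[18.7,4.6,2,0,0,0,-1],[18.7,4.6,4,0,0,0,-1],[18.7,4.6,6,0,0,0,-1],[18.7,4.6,8,0,0,0,-1],[18.7,4.6,9.5,0,0,0,-1],[18.7,4.6,10.5,0,0,0,-1],[18.7,4.6,11.5,0,0,0,-1],[18.7,4.6,11.5,0,0,0,-1]]

```text
time_s: 8.43
position: [0.5772, -0.1377, 0.1759]
tcp_rot: [[0.311, 0.95, -0.001], [0.95, -0.311, 0.0], [0.0, -0.001, -1.0]]
force: [0.8, -0.5, -1.9]
opening: 0.165
grasp_force: 30.0
```

```bash
python3 - <<'E'
from rig import bot
import cv2
from h import *
s=bot.read_state();print(s['time_s'],s['position'],s['force'],s['moment'])
a=bot.capture("wrist");b=bot.capture("side")
o=np.hstack([cv2.resize(a[90:290,160:360],(400,400)),cv2.resize(b[130:230,270:370],(400,400),interpolation=cv2.INTER_CUBIC)]);cv2.imwrite("pics/w4.png",o)
E
```

```text
8.425 [ 0.57723516 -0.13771995  0.17591812] [ 0.80541242 -0.48183664 -1.87427218] [-0.06878185  0.05469976  0.01808406]
```

View pics/w4.png

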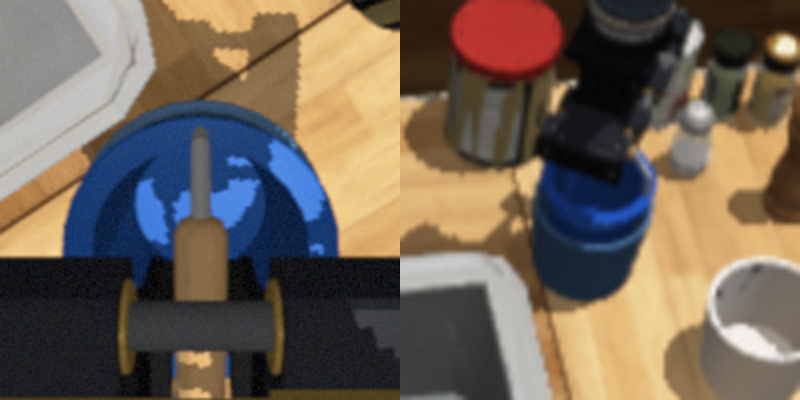

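The pail hangs inside the blue caddy's mouth with no side force. I'll press it down slowly.

Call:
apply_moves:
  steps:
    - [[0,0,0.6,0,0,0,-1],[0,0,1.2,0,0,0,-1],[0,0,1.6,0,0,0,-1],[0,0,1.8,0,0,0,-1],[0,0,2.0,0,0,0,-1],[0,0,2.2,0,0,0,-1]]

```text
time_s: 9.28
position: [0.578, -0.1376, 0.1555]
tcp_rot: [[0.311, 0.95, 0.001], [0.95, -0.311, 0.0], [0.0, 0.001, -1.0]]
force: [-0.5, 1.8, 6.1]
opening: 0.166
grasp_force: 30.0
```

Call:
apply_moves:
  steps:
    - [[0,0,0.2,0,0,0,-1],[0,0,0.4,0,0,0,-1],[0,0,0.6,0,0,0,-1],[0,0,0.75,0,0,0,-1],[0,0,0.75,0,0,0,-1]]

```text
time_s: 9.9
position: [0.5776, -0.1379, 0.1468]
tcp_rot: [[0.311, 0.95, -0.0], [0.95, -0.311, -0.0], [-0.0, -0.0, -1.0]]
force: [0.6, -1.2, -2.0]
opening: 0.17
grasp_force: 30.0
```

Call:
apply_moves:
  steps:
    - [[0,0,0.1,0,0,0,-1],[0,0,0.2,0,0,0,-1],[0,0,0.2,0,0,0,-1]]

```text
time_s: 10.28
position: [0.5778, -0.138, 0.1463]
tcp_rot: [[0.311, 0.951, 0.001], [0.951, -0.311, -0.001], [-0.0, 0.001, -1.0]]
force: [-2.2, 0.5, 6.0]
opening: 0.17
grasp_force: 30.0
```

It is seated: the press meets a hard stop at the home height. Release, rise and go to the white pail.

Call:
apply_moves:
  steps:
    - [[0,0,0,0,0,0,-1],[0,0,0,0,0,0,1],[0,0,0,0,0,0,1],[0,0,0,0,0,0,1],[0,0,0,0,0,0,1],[0,0,0,0,0,0,1],[0,0,0,0,0,0,1],[0,0,0,0,0,0,1],[0,0,0,0,0,0,1],[0,0,-1.5,0,0,0,1],[0,0,-4,0,0,0,1],[0,0,-9,0,0,0,1],[0,0,-15,0,0,0,1],[0,0,-20,0,0,0,1]]

```text
time_s: 12.02
position: [0.5778, -0.1378, 0.3488]
tcp_rot: [[0.311, 0.95, 0.003], [0.95, -0.311, -0.001], [-0.0, 0.003, -1.0]]
force: [1.0, -0.1, -0.1]
opening: 0.998
grasp_force: 0.0
```

Call:
apply_moves:
  steps:
    - [[29.7,-17.9,-1.4,0,0,-35,1],[29.7,-17.9,-1.4,0,0,-35,1],[29.7,-17.9,-1.4,0,0,-35,1],[29.7,-17.9,-1.4,0,0,-35,1],[29.7,-17.9,-1.4,0,0,-35,1],[29.7,-17.9,-1.4,0,0,-35,1],[48,-25.5,0.5,0,0,-52,1],[48,-25.5,1.5,0,0,-52,1],[48,-25.5,1.5,0,0,-52,1],[48,-25.5,1.5,0,0,-52,1],[48,-25.5,1.5,0,0,-52,1],[48,-25.5,1.5,0,0,-52,1]]

```text
time_s: 13.52
position: [0.485, 0.3963, 0.3308]
tcp_rot: [[-0.556, 0.831, 0.001], [0.831, 0.556, -0.0], [-0.001, 0.0, -1.0]]
force: [0.0, -0.7, 0.2]
opening: 1.0
grasp_force: 0.0
```

```bash
python3 - <<'E'
from rig import bot
import cv2
from h import *
s=bot.read_state();print(s['time_s'],s['position'],s['force'])
c=bot.camera_model("wrist")
a=bot.capture("wrist");b=bot.capture("side");cv2.imwrite("pics/side5.png",b);cv2.imwrite("pics/w5r.png",a)
p=proj(c,[[.485,.402,.155-.017]])[0];print(p)
x0,y0=int(p[0])-60,max(0,int(p[1])-80)
o=np.hstack([cv2.resize(a[y0:y0+120,x0:x0+120],(480,480),interpolation=cv2.INTER_CUBIC),cv2.resize(b[145:265,300:380],(320,480),interpolation=cv2.INTER_CUBIC)])
for k in range(0,120,20):
  cv2.putText(o,str(x0+k),(k*4,10),0,.35,(0,0,255),1);cv2.putText(o,str(y0+k),(0,k*4+4),0,.35,(0,0,255),1)
cv2.imwrite("pics/w5.png",o)
E
```

```text
13.525 [0.48498689 0.39625086 0.33083544] [ 0.02873496 -0.74323231  0.24130185]
[262.34203172 175.79514736]
```

View pics/w5.png

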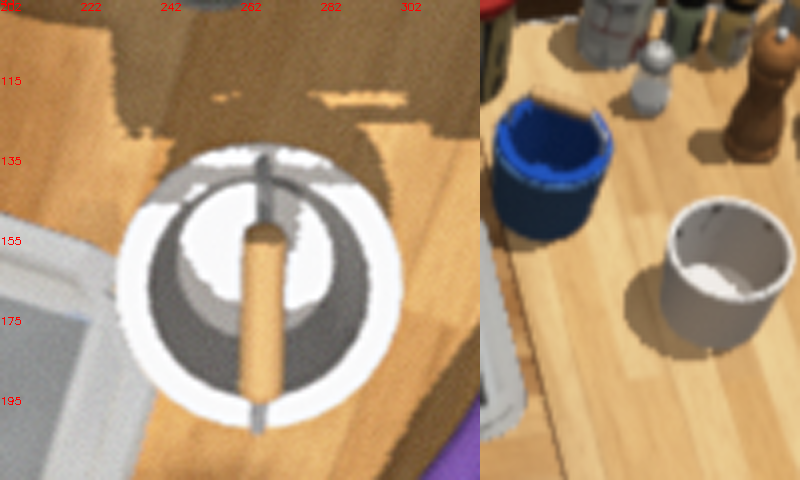

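The blue pail lies flush in the blue caddy. The white bar runs from (268.2,154) to (267.2,194.5) in the wrist view.

```bash
python3 - <<'E'
from rig import bot
from h import *
c=bot.camera_model("wrist");s=bot.read_state()
e=[plane(c,p,.143) for p in[(268.2,153.75),(267.2,194.5)]];m=(e[0]+e[1])/2;d=e[0]-e[1]
yaw=np.degrees(np.arctan2(d[1],d[0]))-90
print(m,np.linalg.norm(d),yaw,plane(c,(202+259.5/4,95+285/4),.088))
print(to(s,(*m,.1295),yaw))
E
```

```text
[0.48946982 0.40791465] 0.05343072340628991 32.70506018740211 [0.48839936 0.41015519]
([0.75, 1.0, 20.13], 1.1)
```

```bash
python3 - <<'E'
from rig import bot
from h import *
C=bot.camera_model("scene");S=bot.camera_model("side")
print("bottle",plane(C,(147,191),0.0),"top at",plane(C,(212*.64,198*.64),.25))
print("tap top",plane(C,(374*.64,252*.64),.1),plane(S,(358*.64,255*.64),.1),"tap base",plane(C,(378*.64,300*.64),0))
E
```

```text
bottle [0.39599244 0.51757271] top at [0.43585384 0.56432718]
tap top [0.64421065 0.25351148] [0.61387917 0.2086631 ] tap base [0.59729935 0.2100878 ]
```

Call:
apply_moves:
  steps:
    - [[0.8,1.0,5,0,0,1,1],[0.8,1.0,10,0,0,1,1],[0.8,1.0,15,0,0,1,1],[0.8,1.0,18,0,0,1,1],[0.8,1.0,20.1,0,0,1,1],[0.8,1.0,20.1,0,0,1,1]]

```text
time_s: 14.38
position: [0.4879, 0.4081, 0.1277]
tcp_rot: [[-0.541, 0.841, -0.003], [0.841, 0.541, -0.002], [0.0, -0.004, -1.0]]
force: [-0.7, -0.8, 0.6]
opening: 1.004
grasp_force: 0.0
```

Call:
apply_moves:
  steps:
    - [[0,0,0,0,0,0,-1],[0,0,0,0,0,0,-1],[0,0,0,0,0,0,-1],[0,0,0,0,0,0,-1],[0,0,0,0,0,0,-1],[0,0,0,0,0,0,-1],[0,0,0,0,0,0,-1],[0,0,0,0,0,0,-1],[0,0,0,0,0,0,-1],[0,0,0,0,0,0,-1],[0,0,0,0,0,0,-1]]

```text
time_s: 15.75
position: [0.4882, 0.4098, 0.1289]
tcp_rot: [[-0.543, 0.84, -0.0], [0.84, 0.543, -0.0], [0.0, -0.0, -1.0]]
force: [-0.6, -0.5, -0.7]
opening: 0.168
grasp_force: 30.0
```

Call:
apply_moves:
  steps:
    - [[0,0,-2,0,0,0,-1],[0,0,-6,0,0,0,-1],[0,0,-12,0,0,0,-1],[0,0,-18,0,0,0,-1],[0,0,-23,0,0,0,-1],[-5,-2.5,-23,0,0,5,-1],[-10,-5,-23,0,0,10,-1],[-16,-8,-23,0,0,16,-1],[-22,-11,-23,0,0,22,-1],[-28,-13.5,-23,0,0,27,-1],[-32.5,-17,-23,0,0,31,-1],[-37,-21,-23,0,0,35,-1],[-41.5,-25,-23,0,0,39,-1],[-46,-29,-23,0,0,43,-1],[-50.5,-33,-23,0,0,47,-1],[-55,-36.5,-23,0,0,50,-1],[-58,-38.8,-22,0,0,51,-1],[-59.1,-39.6,-20,0,0,51,-1],[-59.1,-39.6,-18,0,0,51,-1],[-59.1,-39.6,-17,0,0,51,-1]]

```text
time_s: 18.25
position: [0.4759, -0.301, 0.2973]
tcp_rot: [[0.311, 0.95, -0.002], [0.95, -0.311, 0.002], [0.001, -0.003, -1.0]]
force: [-0.5, 0.3, -2.0]
opening: 0.169
grasp_force: 30.0
```

```bash
python3 - <<'E'
from rig import bot
import cv2
from h import *
s=bot.read_state();print(s['time_s'],s['position'],s['force'],s['opening'],s['grasp_force'])
b=bot.capture("side");cv2.imwrite("pics/side6.png",b)
b0=cv2.imread("pics/side5.png")  # white caddy/blue unmoved between?
print(to(s,(.476,-.3015,.18)))
E
```

```text
18.25 [ 0.47589392 -0.30101087  0.29733728] [-0.47822432  0.27331035 -2.03134689] 0.16917735102729595 29.987950148060918
([-0.06, 0.06, 11.73], None)
```

Call:
apply_moves:
  steps:
    - [[0,0,2,0,0,0,-1],[0,0,4,0,0,0,-1],[0,0,6,0,0,0,-1],[0,0,8,0,0,0,-1],[0,0,10,0,0,0,-1],[0,0,11,0,0,0,-1],[0,0,12,0,0,0,-1],[0,0,12.8,0,0,0,-1],[0,0,13.4,0,0,0,-1],[0,0,13.8,0,0,0,-1]]

```text
time_s: 19.55
position: [0.4768, -0.3015, 0.1609]
tcp_rot: [[0.311, 0.95, 0.0], [0.95, -0.311, -0.0], [-0.0, 0.0, -1.0]]
force: [0.8, -0.3, -2.7]
opening: 0.167
grasp_force: 30.0
```

Call:
apply_moves:
  steps:
    - [[0,0,0.2,0,0,0,-1],[0,0,0.4,0,0,0,-1],[0,0,0.6,0,0,0,-1],[0,0,0.8,0,0,0,-1],[0,0,1.0,0,0,0,-1],[0,0,1.2,0,0,0,-1],[0,0,1.2,0,0,0,-1]]

```text
time_s: 20.42
position: [0.4765, -0.3012, 0.1481]
tcp_rot: [[0.311, 0.95, -0.001], [0.95, -0.311, 0.001], [0.0, -0.001, -1.0]]
force: [-1.5, -1.5, -4.7]
opening: 0.169
grasp_force: 30.0
```

Call:
apply_moves:
  steps:
    - [[0,0,0.1,0,0,0,-1],[0,0,0.2,0,0,0,-1],[0,0,0.3,0,0,0,-1],[0,0,0.4,0,0,0,-1],[0,0,0.4,0,0,0,-1]]

```text
time_s: 21.05
position: [0.4772, -0.301, 0.146]
tcp_rot: [[0.311, 0.95, 0.001], [0.95, -0.311, 0.0], [0.0, 0.001, -1.0]]
force: [-1.1, 2.5, 4.6]
opening: 0.167
grasp_force: 30.0
```

Call:
apply_moves:
  steps:
    - [[0,0,0.15,0,0,0,-1],[0,0,0.15,0,0,0,-1],[0,0,-0.1,0,0,0,-1],[0,0,-0.1,0,0,0,1],[0,0,-0.1,0,0,0,1],[0,0,-0.1,0,0,0,1],[0,0,-0.1,0,0,0,1],[0,0,-0.1,0,0,0,1],[0,0,-0.1,0,0,0,1],[0,0,-0.1,0,0,0,1],[0,0,-0.1,0,0,0,1],[0,0,-2,0,0,0,1],[0,0,-5,0,0,0,1],[0,0,-10,0,0,0,1],[0,0,-16,0,0,0,1],[0,0,-20,0,0,0,1],[0,0,-20,0,0,0,1]]

```text
time_s: 23.18
position: [0.4782, -0.3027, 0.3492]
tcp_rot: [[0.311, 0.95, 0.007], [0.95, -0.311, -0.006], [-0.004, 0.008, -1.0]]
force: [-0.8, 0.5, 0.5]
opening: 1.002
grasp_force: 0.0
```

```bash
python3 - <<'E'
from rig import bot
import cv2
from h import *
s=bot.read_state();print(s['time_s'],s['position'],s['force'],s['opening'])
a=bot.capture("wrist");b=bot.capture("scene")
o=np.hstack([cv2.resize(a[0:240,180:340],(400,600),interpolation=cv2.INTER_CUBIC),cv2.resize(b[180:300,300:380],(400,600),interpolation=cv2.INTER_CUBIC)]);cv2.imwrite("pics/w7.png",o)
E
```

```text
23.175 [ 0.47817172 -0.30265031  0.3492382 ] [-0.81796888  0.50463469  0.5166257 ] 1.0021688639158028
```

View pics/w7.png

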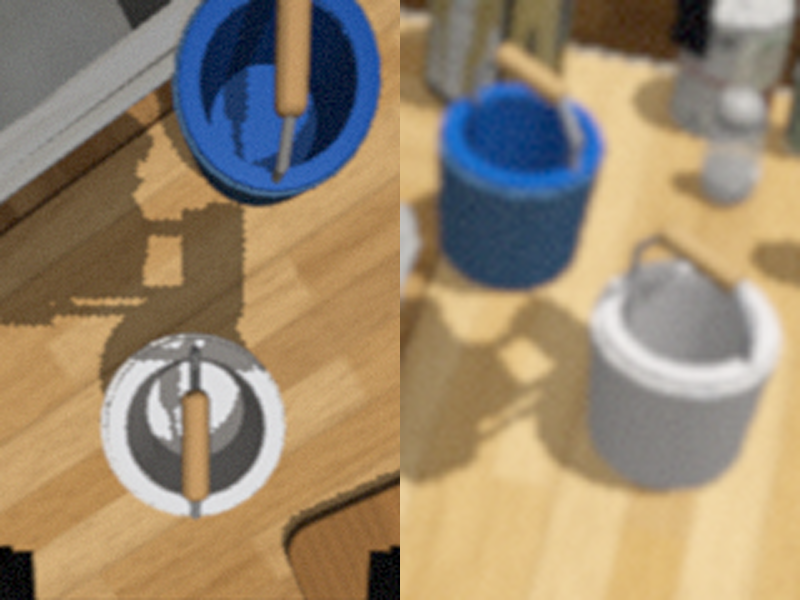

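Both pails sit flat in the caddies of their own colour, and nothing around them looks disturbed. Handing in.

```bash
python3 -c "
from rig import bot
print(bot.hand_in())"
```

```text
the job is handed in; nothing more can be done
None
```

The job is handed in at about 23 s of the 72 s allowed: the blue pail is in the blue caddy and the white pail in the white one, both pressed to their home height and looking flush in the last pictures; the hand-in returned no verdict.

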